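# Pry the snap cover off a junction box

### The job

On the prop-workshop bench, take the flat-bladed pry tool, push its blade into the notch of the junction box, under the snap-fit cover, and pry the cover up until it snaps out of its clips. Do not touch the cover with the gripper. Then draw the blade out and lay the tool flat on the bench; the cover may stay lying loose on the box or fall off it.

Things in the scene. Friction and masses are not known exactly. Their poses are not given: they have to be found in the camera images.
- pry_handle (a point): Pry tool, loose on the bench: black bar handle 100 long x 22 wide x 26 mm high, straight flat steel blade 80 long, 18 wide, 3 thick, at half its height; 0.12 kg. Point: the place to grip (across the 22 mm), near the balance point, half-way up (13 mm above the bench), 25 mm behind the handle's front end. x runs along the tool to the blade tip, 105 mm ahead; z up.
- notch (a point): Grey box 100 (x) x 90 (y) x 45 mm high, walls 5, fixed, left or right of the middle (the like box with four screws has no notch). Point: middle of the notch in its front wall, on the outer face, 38 mm above the bench: gap 40 wide, 14 high (31 to 45 mm), the cover above it. x points level into the box, z up. Behind it 30 mm of depth is free within 18 mm either side.
- cover_edge (a point): White cover plate 100 x 90 x 5 mm, 45 g, on the box; a recess 42 wide, 7 deep in its front edge shows the notch from above. Point: middle of the recess's edge, on the underside, 7 mm in from the box's outer face, 45 mm above the bench when shut; x away from the notch. Lifted there (3 to 4 N) it turns about its far edge, snaps free within 12 mm, then rests about 16 mm proud on its clips.
- seat (a point): Point fixed to the box where cover_edge lies when the cover is snapped shut, 45 mm above the bench; same axes as notch.

How it is judged:
By the outcome, as a careful person would: the job done as asked, in the order asked, and still so for the second after the job is handed in, with the robot touching nothing.
It also fails if it takes over 51 s, if anything falls off the work surface, if the arm or the gripper's body presses on something with over 40 N, if the wrist force passes 120 N, or if a joint passes its speed limit or range.

### The arm

A 6-joint arm with a two-finger parallel gripper is mounted at the origin on the work surface. World frame = base frame: x ahead of the robot, y to its left, z up, the work surface at z = 0. Lengths are in m, angles in degrees, forces in N, time in s.
With the tool pointing down it reaches from about 0.35 to 0.775 m from the base axis. Payload 5.5 kg.
Tool frame: the origin (TCP) lies on the mounting face of the last link; the fingertips stand 173 mm ahead of it and the grasp point (between the pads) lies 155 mm ahead of it (arm.tip_reach is the distance from the TCP to the fingertips, in m); z points along the fingers, y is the line along which they close (so a half turn about z gives the same grasp; the last joint's range is limited). The gripper opens to 85 mm and grips with 20 to 120 N. Pads are 22 mm wide; open, the fingers measure 114 mm over their backs; the gripper's body (76 mm by 85 mm) begins 54 mm behind the grasp point. The pads swing forward as they close: fully open they stand 13 mm farther back than shut.
Start: joints at [58.178, 17.945, 2.641, 74.691, 0, 82.002], TCP at [0.232, 0.526, 0.405] pointing down, gripper open.
Joint ranges: [-158.12, 158.12], [-49.38, 96.58], [-58.88, 72.47], [-126.05, 133.96], [-84.25, 85.87], [-180, 180]. Speed limits (degrees/s): [147.25, 147.25, 180, 180, 180, 180].

### API

Orientations are given as [roll, pitch, yaw] about the fixed x, y, z axes, in that order (R = Rz(yaw) Ry(pitch) Rx(roll)).
In Python, from plant import arm, vision, workorder gives the robot as it stands.
- The arm moves only by the tool move_arm, never from a script. Its argument "plan" is a list of rows, each an object with "dp": the shift along the tool's x, y, z in mm, a list of three; "angular": the turn, a rotation vector about the tool's x, y, z in rad, a list of three; "grip": the finger opening in mm, from 0 to 85.4. In form: [{"dp": [x, y, z], "angular": [ax, ay, az], "grip": grip}, ...]. A call has 1 to 12 rows; each row shifts and turns the commanded pose from where the row before left it, along the tool's axes as they then stand; what a row does not reach is not made up. A row lasts 1/12 s, in which the tool goes at most 41.7 mm and 7.16 degrees, less where a joint would pass 70% of its speed; a pose out of reach is approached as far as the arm can. A call with a gripper value outside its range is refused whole. The fingers move at their own pace and stop on an object; the grip force is fixed at half the most. Time passes only in rows, so rows that do not move let the fingers close. It gives the time, the measured TCP pose, the force, the opening and the grip force at its end, in the units of the state.
- arm.observe(): the state, without advancing time (a new reading comes with each control period).
- vision.capture(name): name is "side" or "top"; returns (picture, depth): 384x512x3 uint8, red, green, blue; 384x512 float32, m along the optical axis (not along the pixel's ray), 0 where there is no reading.
- vision.camera_model(name): a dict with "K" (3x3 intrinsics, pixels), "R" (3x3) and "t" (3): a world point X has camera coordinates R X + t. Camera axes: x right, y down, z forward; pixel columns grow to the right and rows downward; lengths in m; the calibration is good to about 2 mm. A picture is of the moment at which its call begins. camera_model takes no time and is no camera call.
- workorder.close_job(): hands the job in; it is judged then, once.
The state is a dict: "time_s": time; "joints": joint angles; "joint_vel": joint speeds; "joint_efforts": joint torques, N m; "tool_pos": TCP position; "tcp_rot": TCP orientation; "contact_force": force on the tool from outside, world axes, zero at the start; "wrist_torque": the same for the moment, N m; "opening": finger opening in m; "finger_force": force on a finger pad.
Only numpy, scipy, OpenCV 4.12 (cv2) and the standard library are available. Lean on these libraries where they do the work, as an engineer would, in place of code of your own. Each camera call takes 0.05 s, during which the arm holds its last target. There are 200 camera calls.

## Working session

There is one attempt and no reset: what is moved stays moved. The work goes in short steps, Python scripts to look and compute and a tool call to move; the robot and the scene stay as the last step left them, time stands still between calls to the robot, and variables do not carry over. Pictures are saved under pics/ and viewed, at most 10 in all, crops included, and the job is handed in when it is done.

Besides the shell and the picture viewer there is one more tool, called after "Request:" by a JSON object that holds its "api" and its "payload", one argument or row to a line. move_arm: Moves the arm, as the interface text tells. Its arguments: {"type":"object","properties":{"plan":{"type":"array"}},"required":["plan"]}

```bash
mkdir -p pics; cat > h.py <<'E'
import numpy as np, cv2
from plant import arm, vision, workorder
from scipy.spatial.transform import Rotation as Ro
def cap(n,f):
    p,d=vision.capture(n); cv2.imwrite(f'pics/{f}.png',p[:,:,::-1]); np.save(f'pics/{f}.npy',d); return p,d
def w(n,u,v,z=None,d=None):
    c=vision.camera_model(n);K,R,t=[np.array(c[k]) for k in 'KRt']
    r=np.linalg.inv(K)@[u,v,1]; C=-R.T@t; r=R.T@r
    s=(z-C[2])/r[2] if z is not None else d
    return C+s*r
def px(n,X):
    c=vision.camera_model(n);K,R,t=[np.array(c[k]) for k in 'KRt']
    q=K@(R@np.array(X)+t); return q[:2]/q[2]
E
python3 - <<'E'
from h import *
a,_=cap('top','t0');b,_=cap('side','s0')
for n in('top','side'):
    c=vision.camera_model(n);print(n,np.round(c['K'],1).tolist(),(-np.array(c['R']).T@c['t']).round(3))
print(arm.observe())
E
```

```text
top [[399.3, 0.0, 254.1], [0.0, 399.3, 185.5], [0.0, 0.0, 1.0]] [0.401 0.004 0.855]
side [[384.1, 0.0, 253.0], [0.0, 384.1, 192.0], [0.0, 0.0, 1.0]] [0.322 0.501 0.462]
{'time_s': 0.1, 'joints': array([5.81779475e+01, 1.79873148e+01, 2.58430370e+00, 7.46914645e+01,
       6.14517666e-04, 8.20035517e+01]), 'joint_vel': array([ 0.04051399, -0.13459458,  0.07496931,  0.03302905, -0.01859998,
       -0.04528172]), 'joint_efforts': array([ 2.53843122e-03, -4.81726313e+01,  2.99243706e+01,  1.27600881e-02,
       -1.54206964e-04,  5.96345927e-06]), 'tool_pos': array([0.23217133, 0.52585621, 0.40389558]), 'tcp_rot': array([-1.79906528e+02, -1.37512047e-02,  1.56174384e+02]), 'contact_force': array([ 0.13308978, -1.45136841,  0.06230802]), 'wrist_torque': array([ 0.00254589, -0.02074407,  0.02100514]), 'finger_force': 0.0, 'opening': 0.08530286371498626}
```

View pics/t0.png

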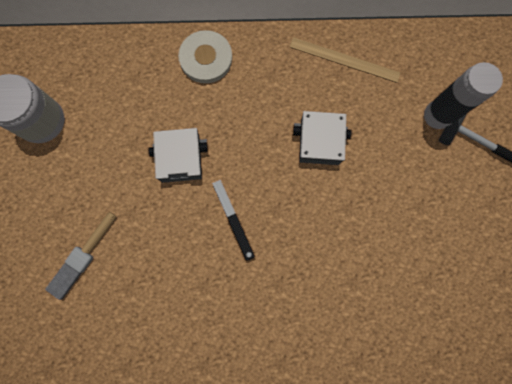

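View pics/s0.png

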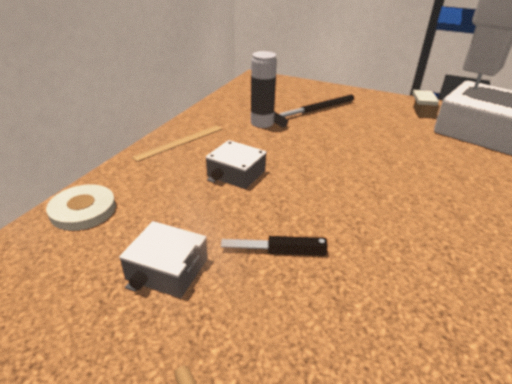

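The top view shows the notched box at left (about 177,155; notch at 178,177). The tool runs from its tip at (217,182) to the handle end at (250,258). I'll enlarge both.

```bash
python3 - <<'E'
from h import *
a=cv2.imread('pics/t0.png')[115:270,135:275]; b=cv2.imread('pics/s0.png')[215:300,110:340]
cv2.imwrite('pics/c0.png',cv2.resize(a,None,fx=3.8,fy=3.8,interpolation=cv2.INTER_CUBIC))
for u,v,z in[(155,135,.05),(198,130,.05),(156,178,.05),(202,175,.05),(178,177,.045),(217,182,.0145),(231,215,.026),(250,258,.026)]:
    print(u,v,w('top',u,v,z).round(4))
E
```

```text
155 135 [0.6632 0.2016 0.05  ]
198 130 [0.672  0.1115 0.05  ]
156 178 [0.571  0.1978 0.05  ]
202 175 [0.575  0.1033 0.05  ]
178 177 [0.5731 0.1535 0.045 ]
217 182 [0.5665 0.0756 0.0145]
231 215 [0.4935 0.0461 0.026 ]
250 258 [0.4045 0.0087 0.026 ]
```

View pics/c0.png

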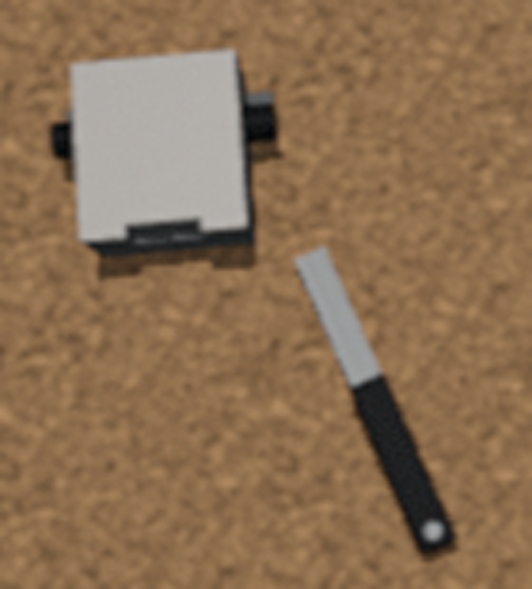

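```bash
python3 - <<'E'
from h import *
f=lambda c,r,z:w('top',(c+.5)/3.8-.5+135,(r+.5)/3.8-.5+115,z)
C=[f(*p,.05) for p in[(71,63),(236,50),(250,228),(79,240)]]
for p in C:print(p.round(4))
print([np.linalg.norm(C[i]-C[i-1]).round(4) for i in range(4)])
a=(C[0]+C[1]-C[2]-C[3])/2; b=(C[0]+C[3]-C[1]-C[2])/2
print('yaws',np.degrees(np.arctan2(a[1],a[0])),np.degrees(np.arctan2(b[1],b[0]))-90,'ctr',np.mean(C,0))
print('recess',[f(*p,.05).round(4).tolist() for p in[(126,239),(199,233),(127,226),(199,219)]])
tip=f(309,253.5,.0145);end=f(436,549,.026);fr=f(368,382,.026)
print('tip',tip,'end',end,'front',fr,np.linalg.norm((tip-end)[:2]),np.linalg.norm((tip-fr)[:2]))
d=(tip-end)[:2];y=np.arctan2(d[1],d[0]);print('yaw',np.degrees(y))
u=d/np.hypot(*d);print('grip',tip[:2]-.105*u, end[:2]+.075*u)
D=np.load('pics/t0.npy')
for u_,v_ in[(177,150),(178,176),(238,230),(222,195),(244,245),(300,250)]:print(u_,v_,w('top',u_,v_,d=D[v_,u_]).round(4))
E
```

```text
[0.6716 0.2053 0.05  ]
[0.6769 0.1142 0.05  ]
[0.5759 0.1066 0.05  ]
[0.5715 0.199  0.05  ]
[np.float64(0.1003), np.float64(0.0913), np.float64(0.1013), np.float64(0.0925)]
yaws 3.97672445727681 3.0033645754369616 ctr [0.62396807 0.15625004 0.05      ]
recess [[0.5714, 0.1736, 0.05], [0.5738, 0.1341, 0.05], [0.5786, 0.1731, 0.05], [0.5815, 0.1342, 0.05]]
tip [0.56804188 0.07784534 0.0145    ] end [0.40228304 0.01001396 0.026     ] front [0.49319185 0.04512862 0.026     ] 0.17910078228669063 0.08168788327462659
yaw 22.255224101737618
grip [0.47086375 0.03807837] [0.47169598 0.03841894]
177 150 [0.6298 0.1554 0.0491]
178 176 [0.5783 0.1562 0.0308]
238 230 [0.4621 0.0321 0.0256]
222 195 [0.5379 0.0651 0.0153]
244 245 [0.4311 0.0204 0.0258]
300 250 [ 4.185e-01 -9.730e-02 -4.000e-04]
```

```bash
cat >> h.py <<'E'
def go(pos,rpy):
    s=arm.observe(); R0=Ro.from_euler('xyz',s['tcp_rot'],degrees=True); R1=Ro.from_euler('xyz',rpy,degrees=True)
    print('t',round(s['time_s'],2),'shift first mm',(R0.inv().apply(np.array(pos)-s['tool_pos'])*1e3).round(1),'then turn rad',(R0.inv()*R1).as_rotvec().round(4))
E
python3 - <<'E'
from h import *
go([.4713,.0383,.28],[180,0,202.26])
E
```

```text
t 0.1 shift first mm [-415.7 -349.2  124.4] then turn rad [-0.0014 -0.0009 -0.8043]
```

Request:
{"api": "move_arm", "payload": {
  "plan": [
    {"dp": [-26,-21.8,7.8],"angular": [0,0,0],"grip": 60},
    {"dp": [-26,-21.8,7.8],"angular": [0,0,0],"grip": 60},
    {"dp": [-26,-21.8,7.8],"angular": [0,0,0],"grip": 60},
    {"dp": [-26,-21.8,7.8],"angular": [0,0,0],"grip": 60},
    {"dp": [-26,-21.8,7.8],"angular": [0,0,0],"grip": 60},
    {"dp": [-26,-21.8,7.8],"angular": [0,0,0],"grip": 60},
    {"dp": [-26,-21.8,7.8],"angular": [0,0,0],"grip": 60},
    {"dp": [-26,-21.8,7.8],"angular": [0,0,0],"grip": 60},
    {"dp": [-26,-21.8,7.8],"angular": [0,0,0],"grip": 60},
    {"dp": [-26,-21.8,7.8],"angular": [0,0,0],"grip": 60},
    {"dp": [-26,-21.8,7.8],"angular": [0,0,0],"grip": 60},
    {"dp": [-26,-21.8,7.8],"angular": [0,0,0],"grip": 60}
  ]
}}

```text
time_s: 1.1
tool_pos: [0.4122, 0.1591, 0.3106]
tcp_rot: [-180.0, -0.0, 156.2]
contact_force: [-0.5, 0.7, -0.5]
opening: 0.0603
finger_force: 0.0
```

Request:
{"api": "move_arm", "payload": {
  "plan": [
    {"dp": [-26,-21.8,7.8],"angular": [0,0,0],"grip": 60},
    {"dp": [-26,-21.8,7.8],"angular": [0,0,0],"grip": 60},
    {"dp": [-26,-21.8,7.8],"angular": [0,0,0],"grip": 60},
    {"dp": [-26,-21.8,7.8],"angular": [0,0,0],"grip": 60},
    {"dp": [0,0,0],"angular": [0,0,-0.1],"grip": 60},
    {"dp": [0,0,0],"angular": [0,0,-0.1],"grip": 60},
    {"dp": [0,0,0],"angular": [0,0,-0.1],"grip": 60},
    {"dp": [0,0,0],"angular": [0,0,-0.1],"grip": 60},
    {"dp": [0,0,0],"angular": [0,0,-0.1],"grip": 60},
    {"dp": [0,0,0],"angular": [0,0,-0.1],"grip": 60},
    {"dp": [0,0,0],"angular": [0,0,-0.1],"grip": 60},
    {"dp": [0,0,0],"angular": [0,0,-0.1],"grip": 60}
  ]
}}

```text
time_s: 2.1
tool_pos: [0.4717, 0.0389, 0.2795]
tcp_rot: [180.0, -0.0, -157.7]
contact_force: [0.2, 0.6, -1.5]
opening: 0.06
finger_force: 0.0
```

```bash
python3 - <<'E'
from h import *
s=arm.observe();print(s['tool_pos'],s['tcp_rot'],s['opening'])
go([.4713,.0383,.176],[180,0,202.26])
E
```

```text
[0.4716969  0.03892026 0.27953359] [ 1.79972986e+02 -4.14254492e-02 -1.57708363e+02] 0.06004290575200729
t 2.1 shift first mm [  0.5  -0.5 103.5] then turn rad [ 0.0005 -0.0007  0.0006]
```

Request:
{"api": "move_arm", "payload": {
  "plan": [
    {"dp": [0.5,-0.5,20],"angular": [0,0,0],"grip": 50},
    {"dp": [0,0,20],"angular": [0,0,0],"grip": 50},
    {"dp": [0,0,20],"angular": [0,0,0],"grip": 50},
    {"dp": [0,0,20],"angular": [0,0,0],"grip": 50},
    {"dp": [0,0,15],"angular": [0,0,0],"grip": 50},
    {"dp": [0,0,8],"angular": [0,0,0],"grip": 50},
    {"dp": [0,0,0],"angular": [0,0,0],"grip": 10},
    {"dp": [0,0,0],"angular": [0,0,0],"grip": 10},
    {"dp": [0,0,0],"angular": [0,0,0],"grip": 10},
    {"dp": [0,0,0],"angular": [0,0,0],"grip": 10},
    {"dp": [0,0,0],"angular": [0,0,0],"grip": 10},
    {"dp": [0,0,0],"angular": [0,0,0],"grip": 10}
  ]
}}

```text
time_s: 3.1
tool_pos: [0.472, 0.0383, 0.1775]
tcp_rot: [-180.0, 0.1, -158.0]
contact_force: [0.2, 0.2, -0.4]
opening: 0.0213
finger_force: 59.2
```

Request:
{"api": "move_arm", "payload": {
  "plan": [
    {"dp": [0,0,-5],"angular": [0,0,0],"grip": 10},
    {"dp": [0,0,-15],"angular": [0,0,0],"grip": 10},
    {"dp": [0,0,-20],"angular": [0,0,0],"grip": 10},
    {"dp": [0,0,-15],"angular": [0,0,0],"grip": 10},
    {"dp": [0,0,-5],"angular": [0,0,0],"grip": 10},
    {"dp": [0,0,0],"angular": [0,0,0],"grip": 10}
  ]
}}

```text
time_s: 3.6
tool_pos: [0.4725, 0.0382, 0.2385]
tcp_rot: [-179.9, 0.2, -158.0]
contact_force: [0.3, -0.2, -1.8]
opening: 0.0208
finger_force: 59.2
```

```bash
python3 - <<'E'
from h import *
s=arm.observe();print(s['tool_pos'],s['tcp_rot'],s['opening'])
go([.4394,.1450,.2375],[180,0,183.5])
E
```

```text
[0.47245325 0.03821682 0.2385307 ] [-179.91111603    0.1838761  -157.98431051] 0.02079638750886846
t 3.6 shift first mm [ -9.4 111.4   0.9] then turn rad [-0.001   0.0034  0.3232]
```

Request:
{"api": "move_arm", "payload": {
  "plan": [
    {"dp": [-1,12,0],"angular": [0,0,0],"grip": 10},
    {"dp": [-2,22,0],"angular": [0,0,0],"grip": 10},
    {"dp": [-2,27,0],"angular": [0,0,0],"grip": 10},
    {"dp": [-2,27,0.9],"angular": [0,0,0],"grip": 10},
    {"dp": [-2.4,23.4,0],"angular": [0,0,0],"grip": 10},
    {"dp": [0,0,0],"angular": [0,0,0.08],"grip": 10},
    {"dp": [0,0,0],"angular": [0,0,0.08],"grip": 10},
    {"dp": [0,0,0],"angular": [0,0,0.08],"grip": 10},
    {"dp": [0,0,0],"angular": [0,0,0.083],"grip": 10},
    {"dp": [0,0,0],"angular": [0,0,0],"grip": 10}
  ]
}}

```text
time_s: 4.43
tool_pos: [0.4376, 0.1456, 0.2348]
tcp_rot: [180.0, -0.1, -176.6]
contact_force: [-0.6, -0.5, -1.8]
opening: 0.021
finger_force: 59.3
```

```bash
python3 - <<'E'
from h import *
s=arm.observe();print(s['tool_pos'],s['tcp_rot'],s['opening'])
a,da=cap('top','t1');b,db=cap('side','s1')
g=s['tool_pos'];u=np.array([np.cos(np.radians(s['tcp_rot'][2]+180)),np.sin(np.radians(s['tcp_rot'][2]+180)),0])
tip=g+u*.1056-[0,0,.1645]; print(tip,px('top',tip),px('side',tip))
A=cv2.resize(a[115:245,130:260],(600,600),interpolation=cv2.INTER_CUBIC)
cv2.imwrite('pics/c1.png',A[:,:,::-1])
cv2.imwrite('pics/c2.png',cv2.resize(b[170:320,110:310],(800,600),interpolation=cv2.INTER_CUBIC)[:,:,::-1])
E
```

```text
[0.43759062 0.14559073 0.23479026] [ 1.79996221e+02 -1.39992903e-01 -1.76570436e+02] 0.020984153346791896
[0.5430015  0.15190787 0.07029026] [176.36187    189.16808138] [210.99141583 250.20057538]
```

View pics/c1.png

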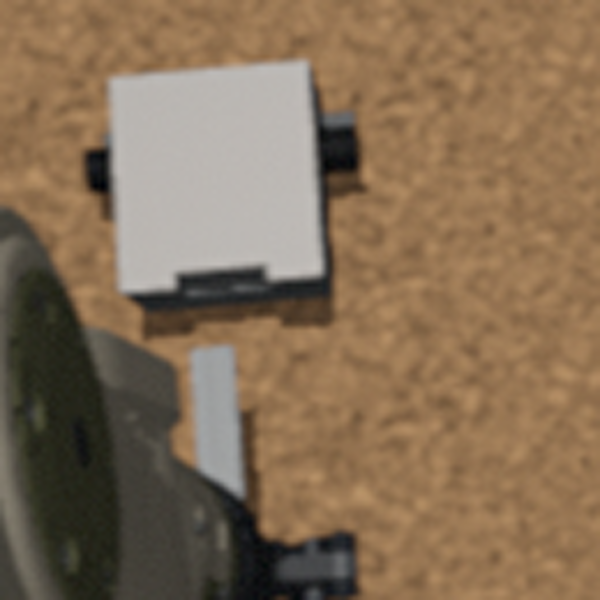

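View pics/c2.png

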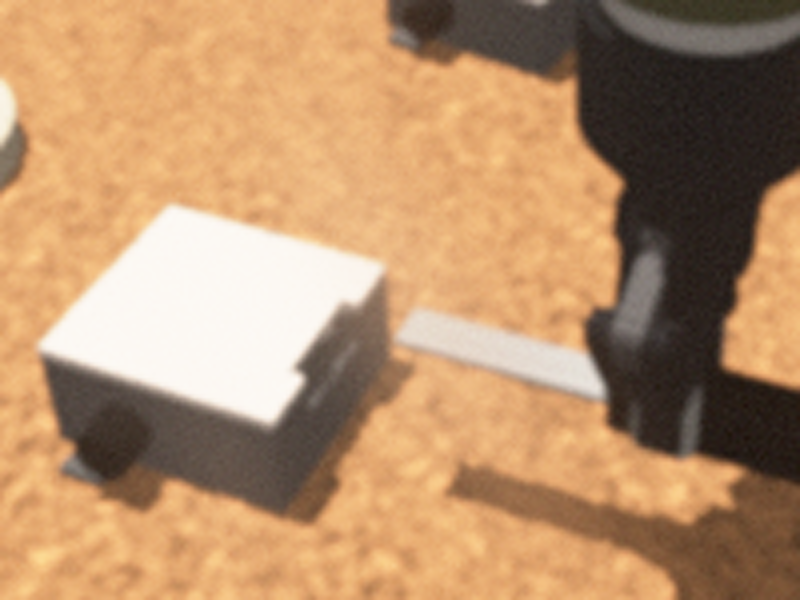

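Both views agree with the predicted tip: top at (175.9,190.2) against (176.4,189.2), side at (212,251.7) against (211,250.2). Next I'll check the box corners in the side view for camera bias.

```bash
python3 - <<'E'
from h import *
u=np.array([np.cos(np.radians(3.5)),np.sin(np.radians(3.5)),0]);v=np.array([-u[1],u[0],0]);c=np.array([.624,.1563,.05])
for a,b,obs in[(-.05,-.045,(386,268)),(-.05,.045,(275,425)),(.05,.045,(42,350)),(.05,-.045,(172,205))]:
    print(px('side',c+a*u+b*v).round(1),np.array(obs)/4+[110,170])
print('notch sill px',px('side',c-.05*u-[0,0,.019]))
D=np.load('pics/s1.npy');T=np.load('pics/t1.npy')
for p in[(150,250),(170,255),(225,256),(240,260)]:print('side',p,w('side',*p,d=D[p[1],p[0]]).round(4))
for p in[(177,150),(177,195),(178,205),(180,215)]:print('top',p,w('top',*p,d=T[p[1],p[0]]).round(4))
go([.4394,.1450,.2025],[180,0,183.5])
E
```

```text
[206.8 235.9] [206.5 237. ]
[178. 275.] [178.75 276.25]
[119.6 255.9] [120.5 257.5]
[153.4 220.7] [153.   221.25]
notch sill px [194.1257975  263.23800602]
side (150, 250) [0.64   0.1724 0.0478]
side (170, 255) [0.6057 0.1686 0.0485]
side (225, 256) [0.5188 0.1538 0.0707]
side (240, 260) [0.4955 0.1525 0.0717]
top (177, 150) [0.6297 0.1553 0.0494]
top (177, 195) [0.5306 0.1498 0.0739]
top (178, 205) [0.5106 0.1478 0.0735]
top (180, 215) [0.4912 0.1444 0.0694]
t 4.53 shift first mm [-1.5 -0.5 32.6] then turn rad [ 0.     -0.0018  0.0028]
```

Tip and box show the same small bias in the side view, so they agree relative to each other. Now descend and insert.

Request:
{"api": "move_arm", "payload": {
  "plan": [
    {"dp": [-1.5,-0.5,6],"angular": [0,0,0],"grip": 10},
    {"dp": [0,0,11],"angular": [0,0,0],"grip": 10},
    {"dp": [0,0,10],"angular": [0,0,0],"grip": 10},
    {"dp": [0,0,5],"angular": [0,0,0],"grip": 10},
    {"dp": [0,0,0],"angular": [0,0,0],"grip": 10},
    {"dp": [0,0,0],"angular": [0,0,0],"grip": 10}
  ]
}}

```text
time_s: 5.03
tool_pos: [0.44, 0.1446, 0.2036]
tcp_rot: [-180.0, -0.1, -176.5]
contact_force: [-0.2, -0.5, -0.6]
opening: 0.0208
finger_force: 59.3
```

```bash
python3 - <<'E'
from h import *
s=arm.observe();print(s['tool_pos'],s['tcp_rot'],s['contact_force'])
u=np.array([np.cos(np.radians(3.5)),np.sin(np.radians(3.5)),0])
n=np.array([.5741,.1532,.2025]); go(n-.0836*u,[180,0,183.5])
E
```

```text
[0.43995701 0.14458429 0.20359006] [-1.79999152e+02 -6.36169507e-02 -1.76473027e+02] [-0.15296277 -0.48871533 -0.57897404]
t 5.03 shift first mm [-50.8   0.4   1. ] then turn rad [-0.     -0.0011  0.0005]
```

Request:
{"api": "move_arm", "payload": {
  "plan": [
    {"dp": [-4,0.4,1],"angular": [0,0,0],"grip": 10},
    {"dp": [-6,0,0],"angular": [0,0,0],"grip": 10},
    {"dp": [-6,0,0],"angular": [0,0,0],"grip": 10},
    {"dp": [-6,0,0],"angular": [0,0,0],"grip": 10},
    {"dp": [-6,0,0],"angular": [0,0,0],"grip": 10},
    {"dp": [-6,0,0],"angular": [0,0,0],"grip": 10},
    {"dp": [-6,0,0],"angular": [0,0,0],"grip": 10},
    {"dp": [-6,0,0],"angular": [0,0,0],"grip": 10},
    {"dp": [-4,0,0],"angular": [0,0,0],"grip": 10},
    {"dp": [0,0,0],"angular": [0,0,0],"grip": 10}
  ]
}}

```text
time_s: 5.87
tool_pos: [0.4912, 0.1482, 0.2031]
tcp_rot: [180.0, 0.1, -176.5]
contact_force: [0.2, 0.0, -1.8]
opening: 0.0207
finger_force: 59.3
```

```bash
python3 - <<'E'
from h import *
s=arm.observe();print(s['tool_pos'],s['tcp_rot'],s['contact_force'])
a,da=cap('top','t2');b,db=cap('side','s2')
A=cv2.resize(a[115:215,130:230],(400,400),interpolation=cv2.INTER_CUBIC)
B=cv2.resize(b[210:310,110:210],(400,400),interpolation=cv2.INTER_CUBIC)
cv2.imwrite('pics/c3.png',np.hstack([A,B])[:,:,::-1])
E
```

```text
[0.4911566  0.14816306 0.20307907] [ 1.79992682e+02  6.20534561e-02 -1.76503492e+02] [ 0.16598717  0.00359954 -1.75555431]
```

View pics/c3.png

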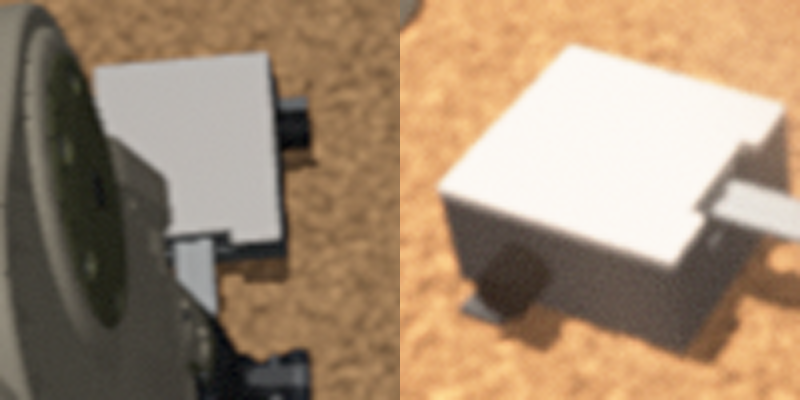

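The blade is centred in the recess, in the notch and under the cover. Now pry: lift and tip the blade up together.

Request:
{"api": "move_arm", "payload": {
  "plan": [
    {"dp": [1.6,0,-1],"angular": [0,-0.01,0],"grip": 10},
    {"dp": [1.6,0,-1],"angular": [0,-0.01,0],"grip": 10},
    {"dp": [1.6,0,-1],"angular": [0,-0.01,0],"grip": 10},
    {"dp": [1.6,0,-1],"angular": [0,-0.01,0],"grip": 10},
    {"dp": [1.6,0,-1],"angular": [0,-0.01,0],"grip": 10},
    {"dp": [0,0,0],"angular": [0,0,0],"grip": 10}
  ]
}}

```text
time_s: 6.47
tool_pos: [0.481, 0.1476, 0.2078]
tcp_rot: [180.0, 2.9, -176.5]
contact_force: [-0.4, 0.5, -0.2]
opening: 0.0208
finger_force: 59.2
```

Request:
{"api": "move_arm", "payload": {
  "plan": [
    {"dp": [1.6,0,-1],"angular": [0,-0.01,0],"grip": 10},
    {"dp": [1.6,0,-1],"angular": [0,-0.01,0],"grip": 10},
    {"dp": [1.6,0,-1],"angular": [0,-0.01,0],"grip": 10},
    {"dp": [0,0,0],"angular": [0,0,0],"grip": 10}
  ]
}}

```text
time_s: 6.8
tool_pos: [0.4769, 0.1474, 0.2111]
tcp_rot: [180.0, 4.7, -176.5]
contact_force: [-0.8, -0.1, -2.0]
opening: 0.021
finger_force: 59.3
```

Request:
{"api": "move_arm", "payload": {
  "plan": [
    {"dp": [1.6,0,-1],"angular": [0,-0.01,0],"grip": 10},
    {"dp": [1.6,0,-1],"angular": [0,-0.01,0],"grip": 10},
    {"dp": [1.6,0,-1],"angular": [0,-0.01,0],"grip": 10},
    {"dp": [0,0,0],"angular": [0,0,0],"grip": 10}
  ]
}}

```text
time_s: 7.13
tool_pos: [0.4715, 0.147, 0.2133]
tcp_rot: [180.0, 6.3, -176.5]
contact_force: [-0.0, 0.8, -1.7]
opening: 0.0207
finger_force: 59.2
```

```bash
python3 - <<'E'
from h import *
s=arm.observe();print(s['tool_pos'],s['tcp_rot'],s['contact_force'],s['wrist_torque'])
a,da=cap('top','t3');b,db=cap('side','s3')
cv2.imwrite('pics/c4.png',cv2.resize(b[190:310,110:270],(800,600),interpolation=cv2.INTER_CUBIC)[:,:,::-1])
E
```

```text
[0.47149439 0.14701868 0.21325479] [ 179.99536601    6.34885369 -176.48929217] [-0.0378376   0.84442662 -1.70677626] [0.02686151 0.15796186 0.01906575]
```

View pics/c4.png

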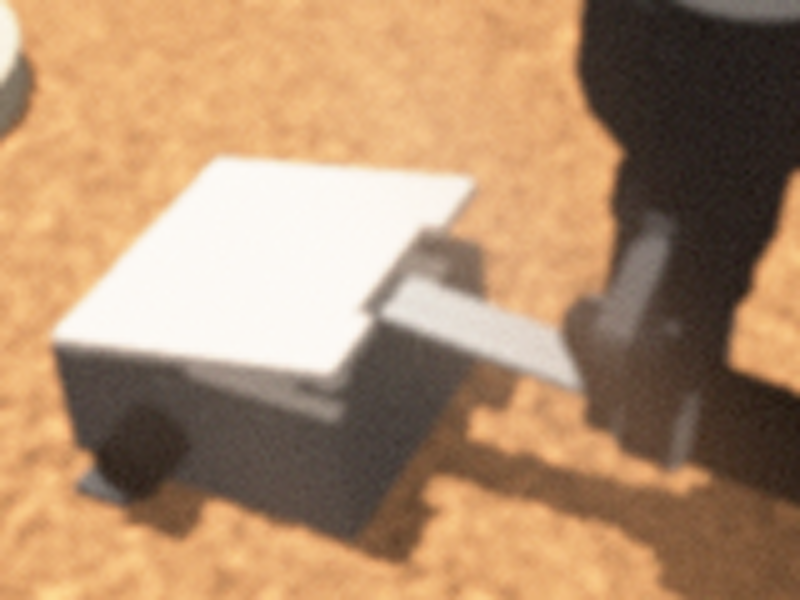

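The cover's front edge is clearly lifted, with a gap showing along its side at (330,390). By kinematics the lift at the tip is about 18 mm. Next I'll level the blade and draw it out.

Request:
{"api": "move_arm", "payload": {
  "plan": [
    {"dp": [-1.6,0,0],"angular": [0,0.01,0],"grip": 10},
    {"dp": [-3,0,0],"angular": [0,0.02,0],"grip": 10},
    {"dp": [-3,0,0],"angular": [0,0.02,0],"grip": 10},
    {"dp": [-3,0,0],"angular": [0,0.02,0],"grip": 10},
    {"dp": [-3,0,0],"angular": [0,0.02,0],"grip": 10},
    {"dp": [-3,0,0.5],"angular": [0,0.02,0],"grip": 10},
    {"dp": [0,0,1],"angular": [0,0,0],"grip": 10},
    {"dp": [0,0,0],"angular": [0,0,0],"grip": 10}
  ]
}}

```text
time_s: 7.9
tool_pos: [0.489, 0.148, 0.2124]
tcp_rot: [180.0, 0.0, -176.5]
contact_force: [-0.9, 0.3, -2.6]
opening: 0.0209
finger_force: 59.3
```

```bash
python3 - <<'E'
from h import *
s=arm.observe();print(s['tool_pos'],s['tcp_rot'],s['contact_force'],s['wrist_torque'])
b,db=cap('side','s4')
cv2.imwrite('pics/c5.png',cv2.resize(b[190:310,110:270],(800,600),interpolation=cv2.INTER_CUBIC)[:,:,::-1])
E
```

```text
[0.48896652 0.14802282 0.21239146] [ 1.79996574e+02  6.30238669e-03 -1.76502942e+02] [-0.89434414  0.29271875 -2.63723409] [-0.03766465  0.01550959  0.00593066]
```

View pics/c5.png

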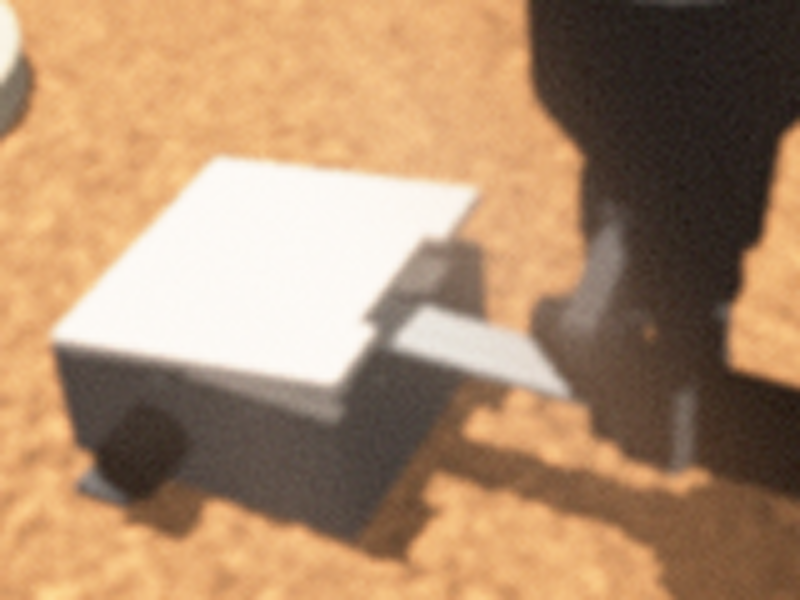

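The cover stays up by itself and the blade is clear beneath it. Withdraw.

Request:
{"api": "move_arm", "payload": {
  "plan": [
    {"dp": [3,0,0],"angular": [0,0,0],"grip": 10},
    {"dp": [6,0,0],"angular": [0,0,0],"grip": 10},
    {"dp": [8,0,0],"angular": [0,0,0],"grip": 10},
    {"dp": [8,0,0],"angular": [0,0,0],"grip": 10},
    {"dp": [8,0,0],"angular": [0,0,0],"grip": 10},
    {"dp": [8,0,0],"angular": [0,0,0],"grip": 10},
    {"dp": [8,0,0],"angular": [0,0,0],"grip": 10},
    {"dp": [8,0,0],"angular": [0,0,0],"grip": 10},
    {"dp": [8,0,0],"angular": [0,0,0],"grip": 10},
    {"dp": [6,0,0],"angular": [0,0,0],"grip": 10},
    {"dp": [4,0,0],"angular": [0,0,0],"grip": 10},
    {"dp": [0,0,0],"angular": [0,0,0],"grip": 10}
  ]
}}

```text
time_s: 8.95
tool_pos: [0.4126, 0.1434, 0.2126]
tcp_rot: [180.0, -0.0, -176.5]
contact_force: [-0.4, -0.4, -1.3]
opening: 0.0205
finger_force: 59.3
```

Request:
{"api": "move_arm", "payload": {
  "plan": [
    {"dp": [0,0,4],"angular": [0,0,0],"grip": 10},
    {"dp": [0,0,7],"angular": [0,0,0],"grip": 10},
    {"dp": [0,0,7],"angular": [0,0,0],"grip": 10},
    {"dp": [0,0,6],"angular": [0,0,0],"grip": 10},
    {"dp": [0,0,4],"angular": [0,0,0],"grip": 10},
    {"dp": [0,0,2],"angular": [0,0,0],"grip": 10},
    {"dp": [0,0,0],"angular": [0,0,0],"grip": 10},
    {"dp": [0,0,0],"angular": [0,0,0],"grip": 10}
  ]
}}

```text
time_s: 9.62
tool_pos: [0.4137, 0.1434, 0.1825]
tcp_rot: [180.0, -0.0, -176.5]
contact_force: [0.3, -0.0, -1.8]
opening: 0.0205
finger_force: 59.3
```

Request:
{"api": "move_arm", "payload": {
  "plan": [
    {"dp": [0,0,1.5],"angular": [0,0,0],"grip": 10},
    {"dp": [0,0,1.5],"angular": [0,0,0],"grip": 10},
    {"dp": [0,0,0],"angular": [0,0,0],"grip": 10},
    {"dp": [0,0,0],"angular": [0,0,0],"grip": 10}
  ]
}}

```text
time_s: 9.95
tool_pos: [0.4136, 0.1435, 0.1797]
tcp_rot: [180.0, 0.0, -176.5]
contact_force: [-0.5, -0.4, -1.8]
opening: 0.0208
finger_force: 59.3
```

Request:
{"api": "move_arm", "payload": {
  "plan": [
    {"dp": [0,0,1],"angular": [0,0,0],"grip": 10},
    {"dp": [0,0,0.5],"angular": [0,0,0],"grip": 10},
    {"dp": [0,0,0],"angular": [0,0,0],"grip": 10},
    {"dp": [0,0,0],"angular": [0,0,0],"grip": 10}
  ]
}}

```text
time_s: 10.28
tool_pos: [0.4136, 0.1434, 0.1782]
tcp_rot: [180.0, 0.0, -176.5]
contact_force: [0.3, 0.1, -1.7]
opening: 0.0207
finger_force: 59.3
```

Request:
{"api": "move_arm", "payload": {
  "plan": [
    {"dp": [0,0,0.6],"angular": [0,0,0],"grip": 10},
    {"dp": [0,0,0],"angular": [0,0,0],"grip": 10},
    {"dp": [0,0,0],"angular": [0,0,0],"grip": 10}
  ]
}}

```text
time_s: 10.53
tool_pos: [0.4136, 0.1435, 0.1776]
tcp_rot: [180.0, -0.0, -176.5]
contact_force: [0.3, 0.0, -1.9]
opening: 0.0206
finger_force: 59.3
```

Request:
{"api": "move_arm", "payload": {
  "plan": [
    {"dp": [0,0,0],"angular": [0,0,0],"grip": 26},
    {"dp": [0,0,0],"angular": [0,0,0],"grip": 35},
    {"dp": [0,0,0],"angular": [0,0,0],"grip": 50},
    {"dp": [0,0,0],"angular": [0,0,0],"grip": 50},
    {"dp": [0,0,0],"angular": [0,0,0],"grip": 50},
    {"dp": [0,0,-10],"angular": [0,0,0],"grip": 50},
    {"dp": [0,0,-20],"angular": [0,0,0],"grip": 50},
    {"dp": [0,0,-30],"angular": [0,0,0],"grip": 50},
    {"dp": [0,0,-30],"angular": [0,0,0],"grip": 50},
    {"dp": [0,0,-30],"angular": [0,0,0],"grip": 50},
    {"dp": [0,0,-20],"angular": [0,0,0],"grip": 50},
    {"dp": [0,0,0],"angular": [0,0,0],"grip": 50}
  ]
}}

```text
time_s: 11.53
tool_pos: [0.4152, 0.1437, 0.322]
tcp_rot: [180.0, 0.5, -176.5]
contact_force: [0.9, 0.8, 0.7]
opening: 0.0502
finger_force: 0.0
```

```bash
python3 - <<'E'
from h import *
b,db=cap('side','s5');cv2.imwrite('pics/c6.png',cv2.resize(b[190:340,110:410],(800,400),interpolation=cv2.INTER_CUBIC)[:,:,::-1])
for p in[(180,262),(150,250),(190,240)]:print(p,w('side',*p,d=db[p[1],p[0]]).round(4))
E
```

```text
(180, 262) [0.5721 0.1891 0.0673]
(150, 250) [0.6339 0.1787 0.0557]
(190, 240) [0.5854 0.1424 0.0657]
```

View pics/c6.png

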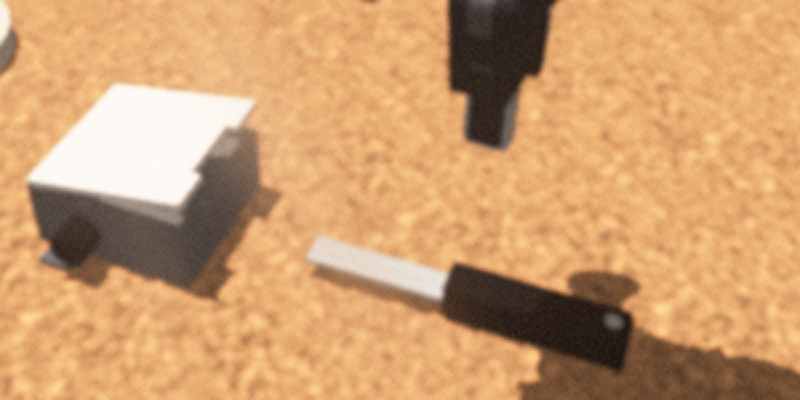

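The tool lies flat on the bench, tip at about (315,250) and handle end at (620,345). The cover sits loose, about 16 mm proud at the front, and the gripper is clear. Handing in.

```bash
python3 -c "
from plant import workorder
print(workorder.close_job())"
```

```text
the job is handed in; nothing more can be done
None
```

I pried the cover out of its clips with the blade, drew the blade out and laid the tool flat on the bench. The cover rests loose, about 16 mm proud at the front, and I handed the job in at about 11.6 s; no verdict came back.

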